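# Stand the toppled mirror back up and push it home to its stop

## Task

The mirror bracket on the optics breadboard has toppled onto its back. Tip it back up onto its foot by pushing with the fingers, then push it along the board until the front edge of its foot is flush against the stop bar, with the mirror still in front of the laser. Only push: do not lift or carry the bracket off the board, and leave the loose parts around it alone.

Things in the scene. Friction and masses are not known exactly. Their poses are not given: they have to be found in the camera images.
- breadboard: Dark steel breadboard, 440 x 420 x 12 mm, fixed; all of the task stands on its top, 12 mm above the table. Origin: at table level under the middle of the stop bar's near face. x points level from the bar towards the laser, y along the bar, z up. A board camera 66 mm tall is fixed on it, about 90 mm beyond the bar's face and 145 mm to the -y side.
- stop (a point): Middle of the stop bar's near face, at the level of the breadboard's top; axes as the breadboard's. The aluminium bar is fixed, 150 mm long (y), 16 mm wide (x from 0 to 16 mm), 10 mm high. The bracket belongs on the -x side of it.
- laser (a point): Front end of the fixed laser: a steel barrel 35 mm across clamped level between two aluminium cheeks, 70 mm beyond the bar's face, 45 mm above the breadboard's top, pointing along the breadboard's -x over the middle of the bar. Laser and clamp are up to 65 mm tall.
- bracket: Loose L-shaped bracket 80 mm wide, 0.3 to 0.55 kg: steel foot plate 75 x 8 mm, light upright plate 80 x 6 mm. Origin: middle of the heel, the outer edge where they meet, on the breadboard lying or standing. Lying (start): z up, x roughly to the bar, y across; foot a wall at x -8..0, z 0..75 mm; upright flat at x -80..0, z 0..6. Standing: x straight down, z level to the bar.
- foot (a point): Middle of the foot's inner face (the side of the mirror), 50 mm above the breadboard as the bracket lies: the place to push, towards the bar. The bracket then turns about its heel, nearly without sliding, and past about 25 degrees falls onto its foot by itself. Pushed below 40 mm it may slide instead. Axes as the bracket's.
- toe_left (a point): Front corner of the foot's underside on the bracket's +y side: at the top of the foot while the bracket lies, on the breadboard 75 mm ahead of the heel when it stands.
- toe_right (a point): The same on the bracket's -y side.
- mirror (a point): Centre of the mirror's face: a silver disc 50 mm across in a black cell 56 mm across, its face 11 mm in front of the upright's back, 45 mm above the heel when standing.
- cube: Bystander: glass beam-splitter cube, 25 mm, loose beside the work. Origin at its underside's centre.
- barrel: Bystander: black lens barrel, 30 mm across, 34 mm tall, standing loose beside the work. Origin at its underside's centre.
- driver: Bystander: screwdriver 160 mm long lying loose on the +y side of the breadboard. Origin below its middle.
There are look-alikes about, which are no part of the job. What is meant by the bracket is not purple or yellow, and is the smaller of those in its own colour.

How it is judged:
By the outcome, as a careful person would: the job done as asked, in the order asked, and still so for the second after the job is handed in, with the robot touching nothing.
It also fails if it takes over 48 s, if anything falls off the work surface, if the arm or the gripper's body presses on something with over 40 N, if the wrist force passes 120 N, or if a joint passes its speed limit or range.

## Robot

A 6-joint arm with a two-finger parallel gripper is mounted at the origin on the work surface. World frame = base frame: x ahead of the robot, y to its left, z up, the work surface at z = 0. Lengths are in mm, angles in degrees, forces in N, time in s.
With the tool pointing down it reaches from about 300 to 850 mm from the base axis. Payload 4.2 kg.
Tool frame: the origin (TCP) lies at the very end of the fingers, on their centre line; the grasp point (between the pads) lies 19 mm behind it (env.grasp_offset is the distance from the TCP to the grasp point, in mm); z points along the fingers, y is the line along which they close (so a half turn about z gives the same grasp; the last joint's range is limited). The gripper opens to 91 mm and grips with 3 to 60 N. Pads are 32 mm wide; open, the fingers measure 118 mm over their backs; the gripper's body (76 mm by 178 mm) begins 60 mm behind the grasp point.
Start: joints at [75.287, 18.312, 89.639, -0, 72.044, -1.146], TCP at [134.892, 558.97, 213.976] pointing down, gripper open.
Joint ranges: [-177.97, 177.97], [-48.28, 115.42], [12.27, 149.76], [-77.06, 257.06], [2.81, 150.46], [-146.56, 146.56]. Speed limits (degrees/s): [147.25, 147.25, 180, 180, 180, 180].

## Interface

Orientations are given as [roll, pitch, yaw] about the fixed x, y, z axes, in that order (R = Rz(yaw) Ry(pitch) Rx(roll)).
In Python, from workcell import env gives the robot as it stands. The module is installed in compiled form; this text tells all that it offers.
- The arm moves only by the tool send_rows, never from a script. Its argument "motion" is a list of rows, each an object of numbers: "tx", "ty", "tz": the shift along the tool's x, y, z in units of 500 mm (1.0 is 500 mm); "rx", "ry", "rz": the turn, a rotation vector about the tool's x, y, z in units of 30 degrees (1.0 is 30 degrees); "gripper": the closure, from -1 (fully open) to 1 (shut). In form: [{"tx": .., "ty": .., "tz": .., "rx": .., "ry": .., "rz": .., "gripper": ..}, ...]. A call has 1 to 12 rows; each row shifts and turns the commanded pose from where the row before left it, along the tool's axes as they then stand; what a row does not reach is not made up. A row lasts 1/8 s, in which the tool goes at most 62.5 mm and 10.7 degrees, less where a joint would pass 70% of its speed; a pose out of reach is approached as far as the arm can. A call with a number of a shift or a turn outside -1 to 1 is refused whole. A call with a gripper value outside its range is refused whole. The fingers move at their own pace and stop on an object; "grip_force" is the grip in N (left out, the last holds). Time passes only in rows, so rows that do not move let the fingers close. It gives the time, the measured TCP pose, the force, the opening and the grip force at its end, in the units of the state.
- env.state(): the state, without advancing time (a new reading comes with each control period).
- env.grab_frame(name): name is "scene" or "top" or "wrist"; returns a dict with "frame" (400x640x3 uint8, red, green, blue), "vertical_fov" (degrees; the focal length in pixels is half the picture's height over the tangent of half this angle, whatever the lens; pixels are square), "cx", "cy" (the principal point, pixels), "rvec" (rotation vector, rad) and "tvec" (3), from world to camera coordinates, as OpenCV has them; the wrist camera has in their place "T_tool_cam" (4x4, takes a point from camera to tool coordinates, whose origin is the TCP and whose axes are the flange's). Camera axes: x right, y down, z forward; pixel columns grow to the right and rows downward; lengths in mm; the calibration is good to about 2 mm. A picture is of the moment at which its call begins: read the wrist's pose just before it. There is no depth.
- env.job_done(): hands the job in; it is judged then, once.
The state is a dict: "time_s": time; "qpos": joint angles; "qvel": joint speeds; "effort": joint torques, N m; "ee_pos": TCP position; "ee_rot": TCP orientation; "force": force on the tool from outside, world axes, zero at the start; "torque": the same for the moment, N m; "gripper_width": finger opening in mm; "gripper_force": force on a finger pad.
Only numpy, scipy, OpenCV 4.12 (cv2) and the standard library are available. Lean on these libraries where they do the work, as an engineer would, in place of code of your own. Each camera call takes 0.05 s, during which the arm holds its last target. There are 200 camera calls.

## Working session

There is one attempt and no reset: what is moved stays moved. The work goes in short steps, Python scripts to look and compute and a tool call to move; the robot and the scene stay as the last step left them, time stands still between calls to the robot, and variables do not carry over. Pictures are saved under pics/ and viewed, at most 10 in all, crops included, and the job is handed in when it is done.

Besides the shell and the picture viewer there is one more tool, called after "Call:" as name(argument=value, ...), one argument or row to a line, values as JSON. send_rows: Moves the arm, as the interface text tells. Shifts and turns lie within -1 to 1; 1 stands for 500 mm of shift or 30 degrees of turn. Its arguments: {"type":"object","properties":{"motion":{"type":"array"},"grip_force":{"type":"number"}},"required":["motion"]}

```bash
mkdir -p pics; cat > h.py <<'E'
import numpy as np, cv2
from workcell import env
def cam(n):
    f=env.grab_frame(n); im=f["frame"]; h,w=im.shape[:2]
    fl=h/2/np.tan(np.radians(f["vertical_fov"]/2))
    K=np.array([[fl,0,f["cx"]],[0,fl,f["cy"]],[0,0,1.]])
    return f,im,K
def ray(f,K,u,v,z):
    R=cv2.Rodrigues(np.array(f["rvec"],float))[0];t=np.array(f["tvec"],float).ravel()
    c=-R.T@t; d=R.T@np.linalg.inv(K)@[u,v,1]
    return c+d*(z-c[2])/d[2]
def save(im,p,s=1): cv2.imwrite(p,cv2.resize(im[:,:,::-1],None,fx=s,fy=s,interpolation=cv2.INTER_CUBIC))
E
python3 -c "
from h import *
for n in ['scene','top']:
    f,im,K=cam(n);save(im,f'pics/{n}0.png',1.25);np.savez(n+'0.npz',im=im,K=K,rvec=f['rvec'],tvec=f['tvec']);print(n,K[0,0],f['rvec'],f['tvec'])
print(env.state())"
```

```text
scene 378.85916932482877 [ 1.63567235  1.76376145 -0.87228149] [  83.54204269 -230.31272314 1357.771563  ]
top 396.17607955662567 [ 2.16426728 -2.10450501  0.17784572] [ -81.76139602  476.70106932 1139.64052624]
{'time_s': 0.1, 'qpos': array([ 7.52851992e+01,  1.83446143e+01,  8.96985109e+01, -2.19453250e-03,
        7.20447550e+01, -1.14721944e+00]), 'qvel': array([-0.07874509, -0.0540802 , -0.16164691, -0.02701403,  0.08699043,
       -0.06175035]), 'effort': array([-5.94870053e-04, -4.13334632e+01, -2.32510275e+01,  7.28288549e-02,
        4.20979725e-02, -4.00749173e-05]), 'ee_pos': array([134.79910037, 558.50942521, 213.24422001]), 'ee_rot': array([-1.79912096e+02,  3.26711465e-04,  1.66433097e+02]), 'force': array([-0.26158251,  0.08006426, -0.08384097]), 'torque': array([-0.03428995,  0.04864127,  0.03495416]), 'gripper_force': 0.0, 'gripper_width': 91.62870405007207}
```

View pics/scene0.png

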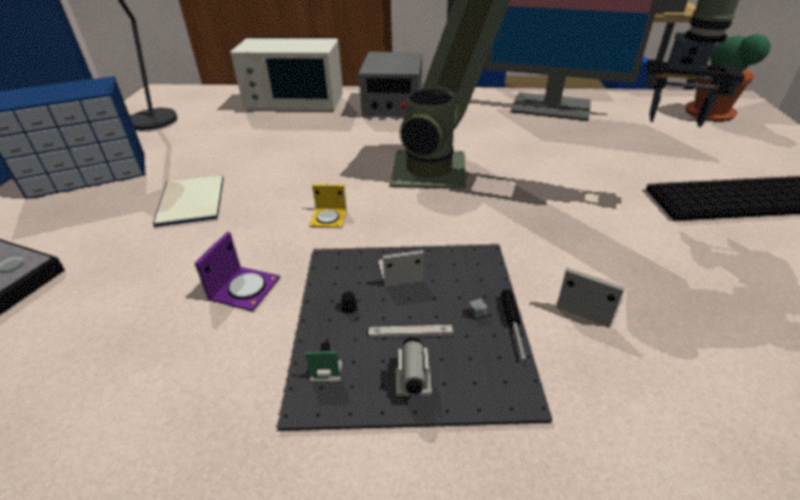

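View pics/top0.png

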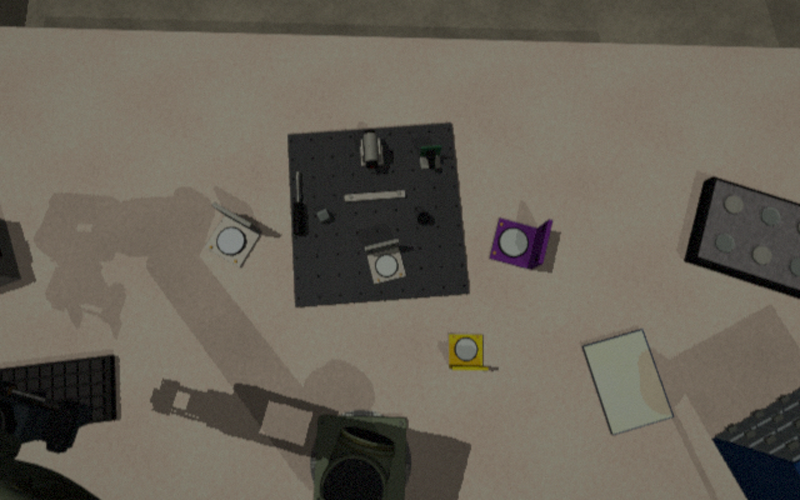

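Top picture (800 px wide) shows four brackets that could be confused: 
- purple (515,243)
- yellow (466,350)
- large grey off the board (231,240)
- small grey on the board (386,262)

I choose the small grey one. The bar is at (375,196), the laser at (371,150), the cube at (323,215), the barrel at (424,217) and the driver at (299,205). Next is a close crop to check.

```bash
python3 -c "
from h import *
d=np.load('top0.npz');save(np.clip(d['im'][95:250,225:380].astype(float)*1.8,0,255).astype(np.uint8),'pics/crop1.png',3.8)"
```

```text
(no output)
```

View pics/crop1.png

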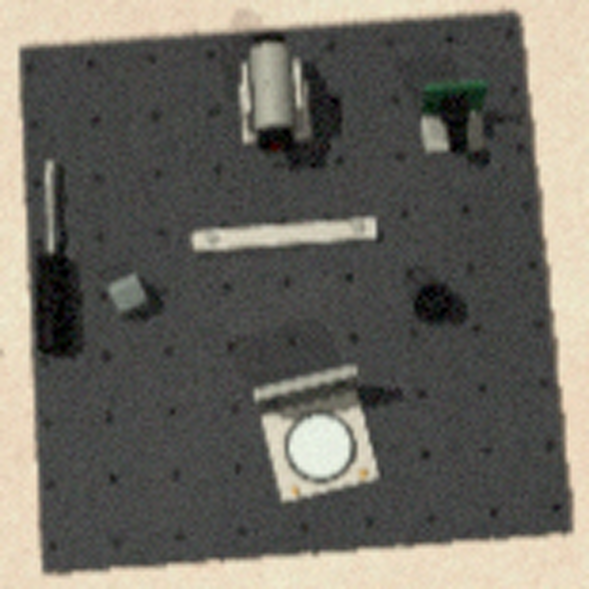

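```bash
cat > m.py <<'E'
from h import *
d=np.load('top0.npz')
f=d;K=d['K']
def P(x,y,z): return ray(f,K,225+(x+.5)/3.8-.5,95+(y+.5)/3.8-.5,z).round(1)
c=[P(*p,12) for p in [(22,47),(518,12),(573,532),(43,572)]]
print('board',c,[np.linalg.norm(c[i]-c[i-1]).round(1) for i in range(4)])
for n,x,y,z in [('barL far',190,233,22),('barR far',375,217,22),('barL near',193,250,22),('barR near',377,239,22),('upL',281,502,18),('upR',380,479,18),('ftL in',258,401,87),('ftR in',358,377,87),('ftL out',253,388,87),('ftR out',355,365,87),('mir',320,446,23),('cube',128,295,37),('barrel',433,300,40),('laser',275,135,74)]: print(n,P(x,y,z))
E
python3 m.py
```

```text
board [array([788.1, 213.7,  12. ]), array([ 831.1, -200.7,   12. ]), array([ 395. , -248.3,   12. ]), array([351.7, 169.3,  12. ])] [np.float64(438.7), np.float64(416.6), np.float64(438.7), np.float64(419.8)]
barL far [628.3  64.9  22. ]
barR far [646.1 -84.9  22. ]
barL near [614.2  61.8  22. ]
barR near [627.6 -87.   22. ]
upL [411.7 -16.5  18. ]
upR [432.2 -94.3  18. ]
ftL in [4.8e+02 3.0e-01 8.7e+01]
ftR in [500.6 -74.5  87. ]
ftL out [489.9   4.4  87. ]
ftR out [509.7 -72.   87. ]
mir [456.5 -46.1  23. ]
cube [571.5 110.1  37. ]
barrel [ 573.6 -132.4   40. ]
laser [694.6  -4.2  74. ]
```

```bash
cat > g.py <<'E'
import sys
from h import *
# target x y z yaw -> shift in tool axes (units), turn (units) done afterwards
s=env.state(); from scipy.spatial.transform import Rotation as R
r=R.from_euler('xyz',s['ee_rot'],degrees=True)
a=list(map(float,sys.argv[1:]))
d=r.inv().apply(np.array(a[:3])-s['ee_pos'])
q=(r.inv()*R.from_euler('xyz',[180,0,a[3]],degrees=True)).as_rotvec(degrees=True)
print('t',s['time_s'],s['ee_pos'].round(1),s['ee_rot'].round(2),'w',s['gripper_width'],'F',s['force'].round(1))
print('shift/500',(d/500).round(4),'turn/30',(q/30).round(4))
E
python3 -c "
from workcell import env;print(env.grab_frame('wrist')['T_tool_cam'])"
```

```text
[[ 4.89028205e-04 -9.55095892e-01 -2.96296471e-01  8.41498746e+01]
 [ 9.99999733e-01  3.06215077e-04  6.63400788e-04  9.08635059e-01]
 [-5.42880920e-04 -2.96296717e-01  9.55095786e-01 -1.69308291e+02]
 [ 0.00000000e+00  0.00000000e+00  0.00000000e+00  1.00000000e+00]]
```

Call:
send_rows(
  motion=[
    {"rz": -0.317,"gripper": 0.12},
    {"rz": -0.317,"gripper": 0.12},
    {"rz": -0.317,"gripper": 0.12},
  ],
)

```text
invalid input at $.motion[0]: expected keys tx, ty, tz, rx, ry, rz, gripper
```

Call:
send_rows(
  motion=[
    {"tx": -0.027,"ty": -0.111,"gripper": 0.12},
    {"tx": -0.027,"ty": -0.111,"gripper": 0.12},
    {"tx": -0.027,"ty": -0.111,"gripper": 0.12},
    {"tx": -0.027,"ty": -0.111,"gripper": 0.12},
    {"tx": -0.027,"ty": -0.111,"gripper": 0.12},
    {"tx": -0.027,"ty": -0.111,"gripper": 0.12},
    {"tx": -0.027,"ty": -0.111,"gripper": 0.12},
    {"tx": -0.027,"ty": -0.111,"gripper": 0.12},
    {"tx": -0.027,"ty": -0.111,"gripper": 0.12},
    {"tx": -0.027,"ty": -0.111,"gripper": 0.12},
    {"tx": -0.027,"ty": -0.111,"gripper": 0.12},
    {"gripper": 0.12},
  ],
)

```text
invalid input at $.motion[0]: expected keys tx, ty, tz, rx, ry, rz, gripper
```

```bash
python3 g.py 464.5 -44.1 120 194.9
```

```text
t 0.15 [134.8 558.6 213.3] [-179.92   -0.    166.44] w 90.93897927247455 F [-0.8 -0.   0.3]
shift/500 [-0.9238 -1.0169  0.1879] turn/30 [-2.400e-03 -7.000e-04 -9.488e-01]
```

Call:
send_rows(
  motion=[
    {"tx": 0,"ty": 0,"tz": 0,"rx": 0,"ry": 0,"rz": -0.316,"gripper": 0.12},
    {"tx": 0,"ty": 0,"tz": 0,"rx": 0,"ry": 0,"rz": -0.316,"gripper": 0.12},
    {"tx": 0,"ty": 0,"tz": 0,"rx": 0,"ry": 0,"rz": -0.316,"gripper": 0.12},
  ],
)

```text
time_s: 0.52
ee_pos: [134.8, 558.7, 213.6]
ee_rot: [-180.0, -0.0, -164.8]
force: [-0.6, -0.2, -0.1]
gripper_width: 64.0
gripper_force: 0.0
```

Call:
send_rows(
  motion=[
    {"tx": -0.027,"ty": -0.111,"tz": 0,"rx": 0,"ry": 0,"rz": 0,"gripper": 0.12},
    {"tx": -0.027,"ty": -0.111,"tz": 0,"rx": 0,"ry": 0,"rz": 0,"gripper": 0.12},
    {"tx": -0.027,"ty": -0.111,"tz": 0,"rx": 0,"ry": 0,"rz": 0,"gripper": 0.12},
    {"tx": -0.027,"ty": -0.111,"tz": 0,"rx": 0,"ry": 0,"rz": 0,"gripper": 0.12},
    {"tx": -0.027,"ty": -0.111,"tz": 0,"rx": 0,"ry": 0,"rz": 0,"gripper": 0.12},
    {"tx": -0.027,"ty": -0.111,"tz": 0,"rx": 0,"ry": 0,"rz": 0,"gripper": 0.12},
    {"tx": -0.027,"ty": -0.111,"tz": 0,"rx": 0,"ry": 0,"rz": 0,"gripper": 0.12},
    {"tx": -0.027,"ty": -0.111,"tz": 0,"rx": 0,"ry": 0,"rz": 0,"gripper": 0.12},
    {"tx": -0.027,"ty": -0.111,"tz": 0,"rx": 0,"ry": 0,"rz": 0,"gripper": 0.12},
    {"tx": -0.027,"ty": -0.111,"tz": 0,"rx": 0,"ry": 0,"rz": 0,"gripper": 0.12},
    {"tx": -0.027,"ty": -0.111,"tz": 0,"rx": 0,"ry": 0,"rz": 0,"gripper": 0.12},
    {"tx": 0,"ty": 0,"tz": 0,"rx": 0,"ry": 0,"rz": 0,"gripper": 0.12},
  ],
)

```text
time_s: 2.02
ee_pos: [436.4, 4.1, 213.6]
ee_rot: [-180.0, -0.0, -165.5]
force: [0.2, 1.2, 0.6]
gripper_width: 40.1
gripper_force: 0.0
```

```bash
python3 g.py 464.5 -44.1 120 194.9
```

```text
t 2.025 [436.4   4.1 213.6] [-1.7997e+02 -1.0000e-02 -1.6546e+02] w 40.14113946134547 F [0.2 1.2 0.6]
shift/500 [-0.0303 -0.1073  0.1872] turn/30 [-0.0011 -0.0003 -0.0121]
```

Call:
send_rows(
  motion=[
    {"tx": -0.03,"ty": -0.107,"tz": 0,"rx": 0,"ry": 0,"rz": -0.012,"gripper": 0.12},
    {"tx": 0,"ty": 0,"tz": 0.1,"rx": 0,"ry": 0,"rz": 0,"gripper": 0.12},
    {"tx": 0,"ty": 0,"tz": 0.087,"rx": 0,"ry": 0,"rz": 0,"gripper": 0.12},
    {"tx": 0,"ty": 0,"tz": 0,"rx": 0,"ry": 0,"rz": 0,"gripper": 0.12},
  ],
)

```text
time_s: 2.52
ee_pos: [460.3, -39.6, 117.9]
ee_rot: [179.8, -0.4, -164.7]
force: [0.2, 0.2, -0.5]
gripper_width: 40.2
gripper_force: 0.0
```

```bash
python3 g.py 464.5 -44.1 63 194.9; python3 -c "
from h import *
f,im,K=cam('wrist');save(np.clip(im*1.5,0,255).astype(np.uint8),'pics/w1.png',1.25)"
```

```text
t 2.525 [460.3 -39.6 117.9] [ 179.8    -0.43 -164.72] w 40.15090701164249 F [ 0.2  0.2 -0.5]
shift/500 [-0.0066 -0.0112  0.1098] turn/30 [ 0.0065 -0.0143  0.0125]
```

View pics/w1.png

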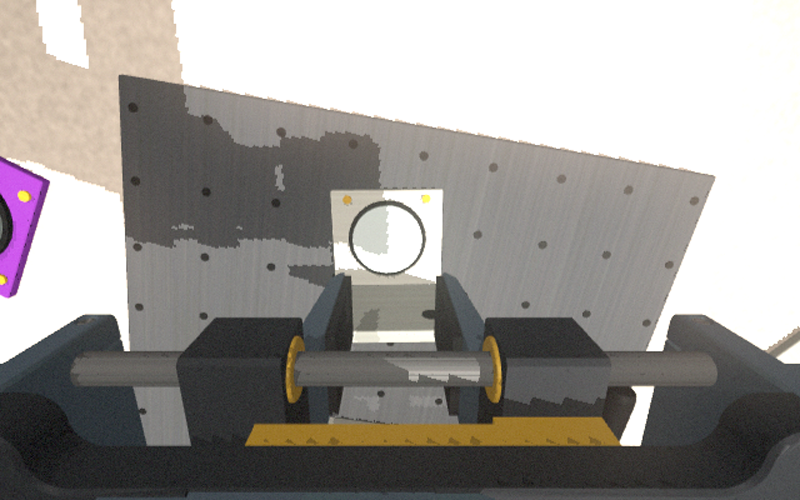

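Wrist view: the mirror is centred at (387,238). The bracket's sides run vertical in the image, so the yaw matches. The fingers at (340,300) and (450,300) straddle the foot's inner face at (393,310). I'll go down and start the push.

Call:
send_rows(
  motion=[
    {"tx": -0.006,"ty": -0.01,"tz": 0.055,"rx": 0,"ry": -0.014,"rz": 0.01,"gripper": 0.12},
    {"tx": 0,"ty": 0,"tz": 0.054,"rx": 0,"ry": 0,"rz": 0,"gripper": 0.12},
    {"tx": 0,"ty": 0,"tz": 0,"rx": 0,"ry": 0,"rz": 0,"gripper": 0.12},
    {"tx": 0,"ty": 0,"tz": 0,"rx": 0,"ry": 0,"rz": 0,"gripper": 0.12},
  ],
)

```text
time_s: 3.08
ee_pos: [469.3, -44.6, 67.9]
ee_rot: [-179.9, 0.6, -165.0]
force: [0.2, 0.2, 0.8]
gripper_width: 40.0
gripper_force: 0.0
```

Call:
send_rows(
  motion=[
    {"tx": -0.016,"ty": 0,"tz": 0,"rx": 0,"ry": 0,"rz": 0,"gripper": 0.12},
    {"tx": -0.016,"ty": 0,"tz": 0,"rx": 0,"ry": 0,"rz": 0,"gripper": 0.12},
    {"tx": -0.016,"ty": 0,"tz": 0,"rx": 0,"ry": 0,"rz": 0,"gripper": 0.12},
  ],
)

```text
time_s: 3.45
ee_pos: [492.0, -38.4, 66.6]
ee_rot: [-180.0, 0.5, -165.1]
force: [0.2, -0.7, 0.0]
gripper_width: 40.0
gripper_force: 0.1
```

```bash
python3 g.py 464.5 -44.1 63 194.9
```

```text
t 3.45 [492.  -38.4  66.6] [-179.98    0.48 -165.07] w 40.0412868683311 F [ 0.2 -0.7  0. ]
shift/500 [0.0561 0.0032 0.0066] turn/30 [-0.0005  0.0161  0.0012]
```

Call:
send_rows(
  motion=[
    {"tx": -0.016,"ty": 0,"tz": 0,"rx": 0,"ry": 0,"rz": 0,"gripper": 0.12},
    {"tx": -0.016,"ty": 0,"tz": 0,"rx": 0,"ry": 0,"rz": 0,"gripper": 0.12},
    {"tx": -0.01,"ty": 0,"tz": -0.06,"rx": 0,"ry": 0,"rz": 0,"gripper": 0.12},
    {"tx": 0,"ty": 0,"tz": -0.1,"rx": 0,"ry": 0,"rz": 0,"gripper": 0.12},
    {"tx": 0,"ty": 0,"tz": -0.1,"rx": 0,"ry": 0,"rz": 0,"gripper": 0.12},
    {"tx": 0,"ty": 0,"tz": 0,"rx": 0,"ry": 0,"rz": 0,"gripper": 0.12},
    {"tx": 0,"ty": 0,"tz": 0,"rx": 0,"ry": 0,"rz": 0,"gripper": 0.12},
  ],
)

```text
time_s: 4.32
ee_pos: [509.9, -33.4, 195.6]
ee_rot: [180.0, 0.4, -165.1]
force: [-1.3, 0.6, -0.6]
gripper_width: 40.0
gripper_force: 0.0
```

```bash
python3 -c "
from h import *
f,im,K=cam('top');a=np.clip(im[95:250,225:380].astype(float)*1.8,0,255).astype(np.uint8)
f,im,K=cam('wrist')
cv2.imwrite('pics/c2.png',np.hstack([cv2.resize(a,(400,400))[:,:,::-1],cv2.resize(im,(400,250))[:,:,::-1].repeat(2,0)[:400]]))"
```

```text
(no output)
```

View pics/c2.png

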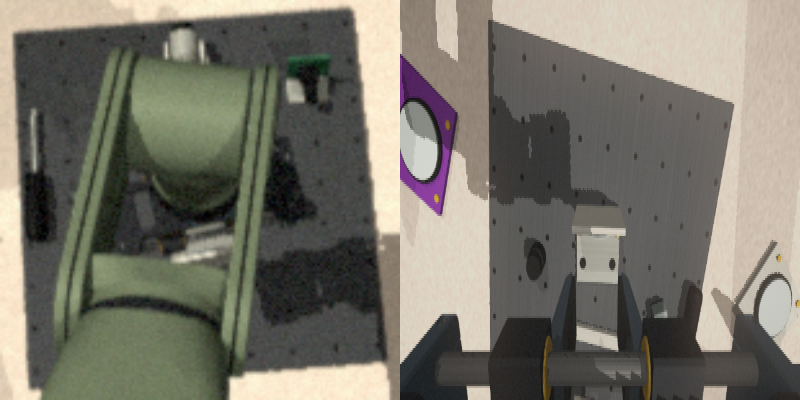

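The bracket now stands on its foot: upright back at (598,218), foot with two holes at (598,260), bar at (598,338) in the right half. Next I'll measure its standing pose.

```bash
python3 -c "
from h import *
s=env.state()
f,im,K=cam('wrist');np.savez('w2.npz',im=im,K=K,T=f['T_tool_cam'],p=s['ee_pos'],r=s['ee_rot'])
save(np.clip(im[110:260,230:430]*1.4,0,255).astype(np.uint8),'pics/w3.png',4);print(s['ee_pos'])"
```

```text
[509.34301208 -33.346385   194.64350007]
```

View pics/w3.png

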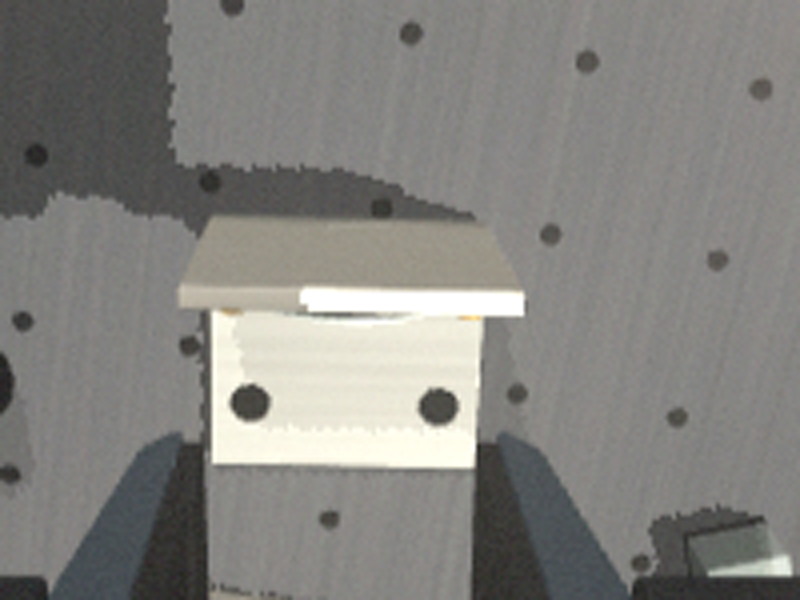

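```bash
cat >> h.py <<'E'
from scipy.spatial.transform import Rotation as Rn
S0=np.array([621.1,-12.1]);A=np.radians(6.0);BX=np.array([np.cos(A),np.sin(A)]);BY=np.array([-np.sin(A),np.cos(A)])
def wp(d,u,v,z):
    R=Rn.from_euler('xyz',d['r'],degrees=True).as_matrix();T=d['T']
    c=R@T[:3,3]+d['p'];q=R@T[:3,:3]@np.linalg.inv(d['K'])@[u,v,1]
    return c+q*(z-c[2])/q[2]
def bd(P): return np.array([(P[:2]-S0)@BX,(P[:2]-S0)@BY]).round(1)
E
python3 -c "
from h import *
d=np.load('w2.npz')
for n,x,y,z in [('heelR',210,216,12),('heelL',476,220,12),('topR',179,305,92),('topL',524,315,92),('topRb',181,286,92),('topLb',522,292,92),('toeR',212,464,20),('toeL',476,468,20)]:
    P=wp(d,230+(x+.5)/4-.5,110+(y+.5)/4-.5,z);print(n,P.round(1),bd(P))
"
```

```text
heelR [507.1 -71.5  12. ] [-119.6  -47.1]
heelL [488.4   3.2  12. ] [-130.4   29.1]
topR [510.9 -69.8  92. ] [-115.6  -45.9]
topL [492.9   7.   92. ] [-125.5   32.4]
topRb [506.4 -70.4  92. ] [-120.1  -45.9]
topLb [487.8   4.9  92. ] [-130.8   30.9]
toeR [578.9 -53.2  20. ] [-46.2 -36.5]
toeL [559.8  23.9  20. ] [-57.2  42.2]
```

```bash
python3 g.py 466 -42 30 194.2
```

```text
t 4.475 [509.4 -33.3 194.6] [ 179.93    0.24 -165.07] w 40.18947515117221 F [ 0.2 -0.2 -0.2]
shift/500 [0.0898 0.0052 0.3289] turn/30 [0.0025 0.008  0.0244]
```

Call:
send_rows(
  motion=[
    {"tx": 0.09,"ty": 0.005,"tz": 0,"rx": 0,"ry": 0,"rz": 0.024,"gripper": 0.12},
    {"tx": 0,"ty": 0,"tz": 0.1,"rx": 0,"ry": 0,"rz": 0,"gripper": 0.12},
    {"tx": 0,"ty": 0,"tz": 0.1,"rx": 0,"ry": 0,"rz": 0,"gripper": 0.12},
    {"tx": 0,"ty": 0,"tz": 0.07,"rx": 0,"ry": 0,"rz": 0,"gripper": 0.12},
    {"tx": 0,"ty": 0,"tz": 0,"rx": 0,"ry": 0,"rz": 0,"gripper": 0.12},
    {"tx": 0,"ty": 0,"tz": 0,"rx": 0,"ry": 0,"rz": 0,"gripper": 0.12},
  ],
)

```text
time_s: 5.22
ee_pos: [467.9, -42.5, 61.6]
ee_rot: [-180.0, 0.5, -165.8]
force: [0.1, 0.4, 0.4]
gripper_width: 39.7
gripper_force: 0.0
```

```bash
python3 g.py 466 -42 30 194.2
```

```text
t 5.225 [467.9 -42.5  61.6] [-179.99    0.47 -165.79] w 39.65657030096338 F [0.1 0.4 0.4]
shift/500 [0.0039 0.0018 0.0631] turn/30 [-0.0003  0.0158  0.0004]
```

Call:
send_rows(
  motion=[
    {"tx": 0,"ty": 0,"tz": 0.062,"rx": 0,"ry": 0.016,"rz": 0,"gripper": 0.12},
    {"tx": 0,"ty": 0,"tz": 0,"rx": 0,"ry": 0,"rz": 0,"gripper": 0.12},
    {"tx": -0.012,"ty": 0,"tz": 0,"rx": 0,"ry": 0,"rz": 0,"gripper": 0.12},
    {"tx": -0.012,"ty": 0,"tz": 0,"rx": 0,"ry": 0,"rz": 0,"gripper": 0.12},
    {"tx": -0.012,"ty": 0,"tz": 0,"rx": 0,"ry": 0,"rz": 0,"gripper": 0.12},
    {"tx": -0.012,"ty": 0,"tz": 0,"rx": 0,"ry": 0,"rz": 0,"gripper": 0.12},
    {"tx": -0.012,"ty": 0,"tz": 0,"rx": 0,"ry": 0,"rz": 0,"gripper": 0.12},
    {"tx": -0.012,"ty": 0,"tz": 0,"rx": 0,"ry": 0,"rz": 0,"gripper": 0.12},
    {"tx": 0,"ty": 0,"tz": 0,"rx": 0,"ry": 0,"rz": 0,"gripper": 0.12},
    {"tx": 0,"ty": 0,"tz": 0,"rx": 0,"ry": 0,"rz": 0,"gripper": 0.12},
  ],
)

```text
time_s: 6.48
ee_pos: [503.2, -33.4, 29.9]
ee_rot: [-180.0, 0.0, -165.8]
force: [-0.2, -0.3, 0.3]
gripper_width: 40.3
gripper_force: 0.0
```

```bash
python3 g.py 530.7 -21.6 30 186; python3 -c "
from h import *
s=env.state()
f,im,K=cam('wrist');np.savez('w4.npz',im=im,K=K,T=f['T_tool_cam'],p=s['ee_pos'],r=s['ee_rot'])
save(np.clip(im[100:400]*1.4,0,255).astype(np.uint8),'pics/w4.png',1.25);print(bd(s['ee_pos']))"
```

```text
t 6.475 [503.2 -33.4  29.9] [-1.7999e+02  5.0000e-02 -1.6579e+02] w 40.29365285434572 F [-0.2 -0.3  0.3]
shift/500 [-0.059   0.0094 -0.0002] turn/30 [-0.0003  0.0016  0.2736]
[-119.4   -8.8]
```

View pics/w4.png

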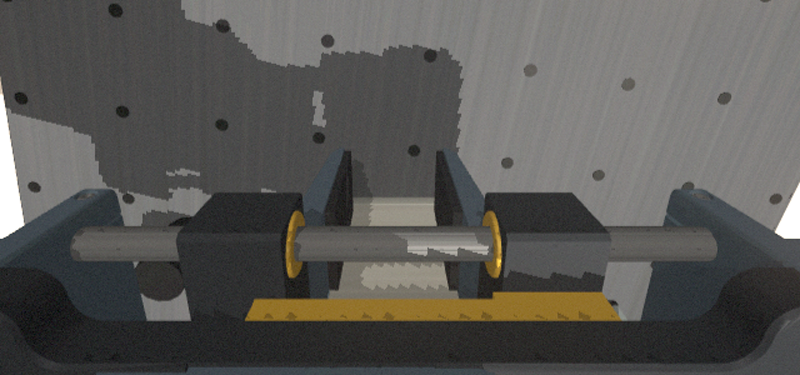

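Call:
send_rows(
  motion=[
    {"tx": -0.009,"ty": 0,"tz": 0,"rx": 0,"ry": 0,"rz": 0.055,"gripper": 0.12},
    {"tx": -0.009,"ty": 0,"tz": 0,"rx": 0,"ry": 0,"rz": 0.055,"gripper": 0.12},
    {"tx": -0.009,"ty": 0,"tz": 0,"rx": 0,"ry": 0,"rz": 0.055,"gripper": 0.12},
    {"tx": -0.009,"ty": 0,"tz": 0,"rx": 0,"ry": 0,"rz": 0.055,"gripper": 0.12},
    {"tx": -0.009,"ty": 0,"tz": 0,"rx": 0,"ry": 0,"rz": 0.055,"gripper": 0.12},
    {"tx": 0,"ty": 0,"tz": 0,"rx": 0,"ry": 0,"rz": 0,"gripper": 0.12},
    {"tx": 0,"ty": 0,"tz": 0,"rx": 0,"ry": 0,"rz": 0,"gripper": 0.12},
  ],
)

```text
time_s: 7.4
ee_pos: [525.0, -29.3, 30.1]
ee_rot: [-180.0, 0.0, -174.0]
force: [-0.4, 0.7, 0.5]
gripper_width: 40.5
gripper_force: 0.0
```

```bash
python3 g.py 530.7 -21.6 30 186;python3 -c "
from h import *
print(bd(env.state()['ee_pos']))"
```

```text
t 7.4 [525.  -29.3  30.1] [-1.7998e+02  2.0000e-02 -1.7404e+02] w 40.49860598009107 F [-0.4  0.7  0.5]
shift/500 [-0.013   0.0142  0.0001] turn/30 [-0.0005  0.0006 -0.0013]
[-97.4  -7.1]
```

Call:
send_rows(
  motion=[
    {"tx": 0.03,"ty": 0,"tz": 0,"rx": 0,"ry": 0,"rz": 0,"gripper": 0.12},
    {"tx": 0,"ty": 0,"tz": 0,"rx": 0,"ry": 0,"rz": 0,"gripper": 0.12},
    {"tx": 0,"ty": 0,"tz": -0.1,"rx": 0,"ry": 0,"rz": 0,"gripper": 0.12},
    {"tx": 0,"ty": 0,"tz": -0.1,"rx": 0,"ry": 0,"rz": 0,"gripper": 0.12},
    {"tx": 0,"ty": 0,"tz": -0.1,"rx": 0,"ry": 0,"rz": 0,"gripper": 0.12},
    {"tx": 0,"ty": 0,"tz": -0.1,"rx": 0,"ry": 0,"rz": 0,"gripper": 0.12},
    {"tx": 0,"ty": 0,"tz": 0,"rx": 0,"ry": 0,"rz": 0,"gripper": 0.12},
    {"tx": 0,"ty": 0,"tz": 0,"rx": 0,"ry": 0,"rz": 0,"gripper": 0.12},
  ],
)

```text
time_s: 8.4
ee_pos: [508.9, -30.7, 229.3]
ee_rot: [180.0, -0.1, -174.0]
force: [-0.1, -0.3, -0.4]
gripper_width: 40.0
gripper_force: 0.0
```

```bash
python3 -c "
from h import *
s=env.state()
f,im,K=cam('wrist');np.savez('w5.npz',im=im,K=K,T=f['T_tool_cam'],p=s['ee_pos'],r=s['ee_rot'])
save(np.clip(im[130:280,230:430]*1.4,0,255).astype(np.uint8),'pics/w5.png',4);print(s['ee_pos'])"
```

```text
[508.91344243 -30.72921046 229.25085271]
```

View pics/w5.png

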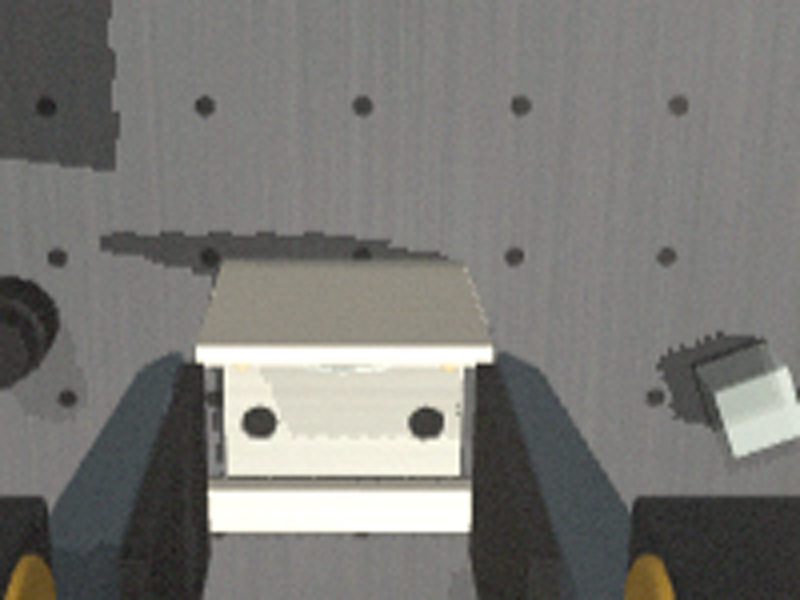

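The bracket stands square. Its toe edge at row 476 is just short of the bar, whose near edge is at row about 488. The cube (755,400) and the barrel (15,340) have not moved.

```bash
python3 -c "
from h import *
d=np.load('w5.npz')
for n,x,y,z in [('heelR',220,260,12),('heelL',466,264,12),('topRb',202,346,92),('topLb',491,346,92),('toeR',226,476,20),('toeL',463,474,20),('barR',210,488,22),('barL',470,488,22),('barfarR',212,533,22),('barfarL',470,533,22)]:
    P=wp(d,230+(x+.5)/4-.5,130+(y+.5)/4-.5,z);print(n,P.round(1),bd(P))
"; python3 g.py 503 -24.5 30 186
```

```text
heelR [547.5 -64.9  12. ] [-78.7 -44.8]
heelL [540.5  15.4  12. ] [-77.3  35.8]
topRb [546.6 -62.4  92. ] [-79.3 -42.2]
topLb [538.7  13.9  92. ] [-79.3  34.4]
toeR [621.1 -56.5  20. ] [ -4.6 -44.1]
toeL [612.   23.3  20. ] [-5.3 36.1]
barR [625.1 -61.4  22. ] [ -1.2 -49.5]
barL [616.  26.  22.] [-1.1 38.4]
barfarR [642.1 -59.5  22. ] [ 15.9 -49.3]
barfarL [632.9  28.3  22. ] [16. 39.]
t 8.45 [508.6 -30.7 228.5] [ 179.97   -0.21 -174.05] w 39.87038076849569 F [ 0.2  0.7 -1.1]
shift/500 [0.0083 0.0133 0.3971] turn/30 [ 0.0011 -0.007  -0.0015]
```

Call:
send_rows(
  motion=[
    {"tx": 0,"ty": 0.006,"tz": 0.1,"rx": 0,"ry": 0,"rz": 0,"gripper": 0.12},
    {"tx": 0,"ty": 0,"tz": 0.1,"rx": 0,"ry": 0,"rz": 0,"gripper": 0.12},
    {"tx": 0,"ty": 0,"tz": 0.1,"rx": 0,"ry": 0,"rz": 0,"gripper": 0.12},
    {"tx": 0,"ty": 0,"tz": 0.097,"rx": 0,"ry": 0,"rz": 0,"gripper": 0.12},
    {"tx": 0,"ty": 0,"tz": 0,"rx": 0,"ry": 0,"rz": 0,"gripper": 0.12},
    {"tx": 0,"ty": 0,"tz": 0,"rx": 0,"ry": 0,"rz": 0,"gripper": 0.12},
    {"tx": -0.012,"ty": 0,"tz": 0,"rx": 0,"ry": 0,"rz": 0,"gripper": 0.12},
    {"tx": -0.012,"ty": 0,"tz": 0,"rx": 0,"ry": 0,"rz": 0,"gripper": 0.12},
    {"tx": -0.01,"ty": 0,"tz": 0,"rx": 0,"ry": 0,"rz": 0,"gripper": 0.12},
    {"tx": 0,"ty": 0,"tz": 0,"rx": 0,"ry": 0,"rz": 0,"gripper": 0.12},
    {"tx": 0,"ty": 0,"tz": 0,"rx": 0,"ry": 0,"rz": 0,"gripper": 0.12},
  ],
)

```text
time_s: 9.82
ee_pos: [526.3, -26.0, 31.4]
ee_rot: [-180.0, -0.0, -174.0]
force: [-0.0, -0.4, 0.1]
gripper_width: 40.2
gripper_force: 0.0
```

```bash
python3 g.py 530.7 -21.6 30 186;python3 -c "
from h import *
print(bd(env.state()['ee_pos']))"
```

```text
t 9.825 [526.3 -26.   31.4] [-1.8000e+02 -2.0000e-02 -1.7404e+02] w 40.22772241654372 F [-0.  -0.4  0.1]
shift/500 [-0.0097  0.0078  0.0029] turn/30 [-0.     -0.0005 -0.0012]
[-95.7  -3.9]
```

Call:
send_rows(
  motion=[
    {"tx": -0.002,"ty": 0,"tz": 0,"rx": 0,"ry": 0,"rz": 0,"gripper": 0.12},
    {"tx": -0.002,"ty": 0,"tz": 0,"rx": 0,"ry": 0,"rz": 0,"gripper": 0.12},
    {"tx": 0,"ty": 0,"tz": 0,"rx": 0,"ry": 0,"rz": 0,"gripper": 0.12},
  ],
)

```text
time_s: 10.2
ee_pos: [527.4, -25.8, 31.2]
ee_rot: [180.0, -0.1, -174.0]
force: [-3.4, 0.3, 2.5]
gripper_width: 40.3
gripper_force: 1.6
```

Call:
send_rows(
  motion=[
    {"tx": -0.002,"ty": 0,"tz": 0,"rx": 0,"ry": 0,"rz": 0,"gripper": 0.12},
    {"tx": 0,"ty": 0,"tz": 0,"rx": 0,"ry": 0,"rz": 0,"gripper": 0.12},
  ],
)

```text
time_s: 10.45
ee_pos: [529.2, -25.6, 31.2]
ee_rot: [180.0, -0.0, -174.0]
force: [-2.0, 0.8, 0.1]
gripper_width: 40.5
gripper_force: 1.1
```

Call:
send_rows(
  motion=[
    {"tx": -0.002,"ty": 0,"tz": 0,"rx": 0,"ry": 0,"rz": 0,"gripper": 0.12},
    {"tx": 0,"ty": 0,"tz": 0,"rx": 0,"ry": 0,"rz": 0,"gripper": 0.12},
  ],
)

```text
time_s: 10.7
ee_pos: [529.6, -25.6, 31.3]
ee_rot: [180.0, -0.1, -174.0]
force: [-4.1, -0.3, 1.8]
gripper_width: 40.1
gripper_force: 2.0
```

Call:
send_rows(
  motion=[
    {"tx": -0.002,"ty": 0,"tz": 0,"rx": 0,"ry": 0,"rz": 0,"gripper": 0.12},
    {"tx": 0,"ty": 0,"tz": 0,"rx": 0,"ry": 0,"rz": 0,"gripper": 0.12},
  ],
)

```text
time_s: 10.95
ee_pos: [529.6, -25.6, 31.4]
ee_rot: [180.0, -0.2, -174.0]
force: [-6.7, -0.7, 4.6]
gripper_width: 40.1
gripper_force: 3.4
```

Call:
send_rows(
  motion=[
    {"tx": -0.002,"ty": 0,"tz": 0,"rx": 0,"ry": 0,"rz": 0,"gripper": 0.12},
    {"tx": 0,"ty": 0,"tz": 0,"rx": 0,"ry": 0,"rz": 0,"gripper": 0.12},
  ],
)

```text
time_s: 11.2
ee_pos: [529.6, -25.7, 31.5]
ee_rot: [180.0, -0.3, -174.0]
force: [-8.2, -1.3, 6.9]
gripper_width: 40.1
gripper_force: 4.8
```

Position has stalled with the force climbing, so the foot is against the bar. I'll retreat and check.

Call:
send_rows(
  motion=[
    {"tx": 0.02,"ty": 0,"tz": 0,"rx": 0,"ry": 0,"rz": 0,"gripper": 0.12},
    {"tx": 0.02,"ty": 0,"tz": 0,"rx": 0,"ry": 0,"rz": 0,"gripper": 0.12},
    {"tx": 0,"ty": 0,"tz": 0,"rx": 0,"ry": 0,"rz": 0,"gripper": 0.12},
    {"tx": 0,"ty": 0,"tz": -0.1,"rx": 0,"ry": 0,"rz": 0,"gripper": 0.12},
    {"tx": 0,"ty": 0,"tz": -0.1,"rx": 0,"ry": 0,"rz": 0,"gripper": 0.12},
    {"tx": 0,"ty": 0,"tz": -0.1,"rx": 0,"ry": 0,"rz": 0,"gripper": 0.12},
    {"tx": 0,"ty": 0,"tz": -0.1,"rx": 0,"ry": 0,"rz": 0,"gripper": 0.12},
    {"tx": 0,"ty": 0,"tz": 0,"rx": 0,"ry": 0,"rz": 0,"gripper": 0.12},
    {"tx": 0,"ty": 0,"tz": 0,"rx": 0,"ry": 0,"rz": 0,"gripper": 0.12},
  ],
)

```text
time_s: 12.32
ee_pos: [512.1, -27.4, 230.8]
ee_rot: [180.0, -0.1, -174.0]
force: [-0.4, 0.0, -0.5]
gripper_width: 40.0
gripper_force: 0.0
```

```bash
python3 -c "
from h import *
s=env.state()
f,im,K=cam('wrist');np.savez('w6.npz',im=im,K=K,T=f['T_tool_cam'],p=s['ee_pos'],r=s['ee_rot'])
save(np.clip(im[130:280,230:430]*1.4,0,255).astype(np.uint8),'pics/w6.png',4);print(s['ee_pos'])"
```

```text
[512.05698956 -27.3581522  230.78654687]
```

View pics/w6.png

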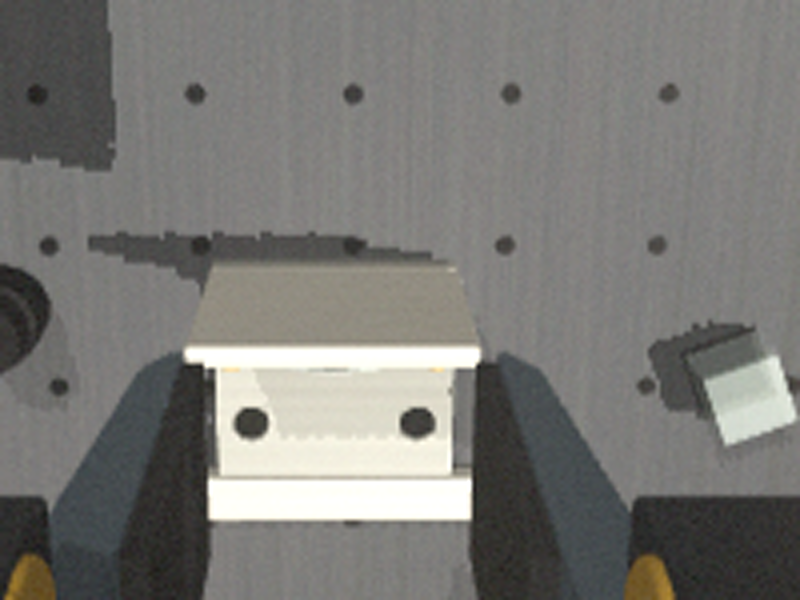

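The foot meets the bar's near edge along its whole width (row about 475), square to it. The bracket stands clear of the fingers, and the cube and barrel look undisturbed.

```bash
python3 -c "
from h import *
d=np.load('w6.npz')
for x in (186,480): print(bd(wp(d,230+x/4,130+350/4,92)))
print(env.job_done())"
```

```text
[-73.6 -43.3]
[-73.6  35.2]
the job is handed in; nothing more can be done
None
```

I tipped the bracket up onto its foot and pushed it square and flush against the stop bar; the mirror stands about 4 mm to the -y side of the laser's line. The cube and barrel look undisturbed, though the driver was out of the last view. I handed it in at about 12 s, with the arm clear.

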